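Fetch the polishing pad boxed in by the tins

ROBOT

A 7-joint arm with a two-finger parallel gripper is mounted at the origin on the work surface. World frame = base frame: x ahead of the robot, y to its left, z up, the work surface at z = 0. Lengths are in m, angles in rad, forces in N, time in s.
With the tool pointing down it reaches from about 0.425 to 0.875 m from the base axis. Payload 8.4 kg.
Tool frame: the origin (TCP) lies between the finger pads; the fingertips stand 17 mm ahead of it and the grasp point (between the pads) lies 2 mm behind it; x points along the fingers, y is the direction in which the jaws open and shut, and the axes are right-handed (so a half turn about x gives the same grasp; the last joint's range is limited). The gripper opens to 87 mm and grips with 3 to 60 N. Pads are 19 mm wide; open, the fingers measure 117 mm over their backs; the gripper's body (75 mm by 190 mm) begins 51 mm behind the grasp point.
Start: joints at [-1.381, 0.333, 0.04, 1.465, -0.013, 1.343, -0.059], TCP at [0.185, 0.623, 0.24] pointing down, gripper open.
Joint ranges: [-2.58, 2.58], [-0.38, 2.09], [-1.3, 1.39], [0.25, 2.4], [-1.5, 4.64], [0.08, 2.09], [-2.65, 2.65]. Speed limits (rad/s): [2.22, 2.22, 2.79, 2.79, 3.14, 3.14, 3.14].

INTERFACE

Orientations are given as a unit quaternion [x, y, z, w].
In Python, from workcell import goto, move_straight, set_joints, grip, hold, ik, camera, camera_info, PlanningError, close_job, read_time_s, read_joint_positions, read_qvel, read_effort, read_position, read_eef_rot, read_force, read_moment, read_gripper_width gives the robot as it stands. Calls block until the motion is done:
- goto(position, orientation): joint-space move of the TCP to a pose.
- move_straight(position, rot=None, vel=0.15, max_force=None): straight line of the TCP; rot=None keeps the orientation; vel is the mean speed in m/s. With max_force (N) it stops when the force on the tool has changed by that much, and returns True; else False.
- set_joints(angles): joint-space move.
- grip(opening, force=None): finger opening in m; force is the grip in N (None keeps the last); returns when the fingers have stopped.
- hold(seconds).
- ik(position, orientation): joint angles nearest the present ones, or None.
- camera(name): name is "scene" or "top"; returns (picture, depth): 420x560x3 uint8, blue, green, red; 420x560 float32, m along the optical axis (not along the pixel's ray), 0 where there is no reading.
- camera_info(name): a dict with "fx", "fy", "cx", "cy" (pixels), "R" (3x3) and "t" (3): a world point X has camera coordinates R X + t. Camera axes: x right, y down, z forward; pixel columns grow to the right and rows downward; lengths in m; the calibration is good to about 2 mm. A picture is of the moment at which its call begins. camera_info takes no time and is no camera call.
A pose or a line that the arm cannot do raises PlanningError and nothing moves.
- close_job(): hands the job in, once; it reports no verdict.
Readings, each from a call of its own:
- read_time_s(): time.
- read_joint_positions(): joint angles.
- read_qvel(): joint speeds.
- read_effort(): joint torques, N m.
- read_position(): TCP position.
- read_eef_rot(): TCP orientation.
- read_force(): force on the tool from outside, world axes, zero at the start.
- read_moment(): the same for the moment, N m.
- read_gripper_width(): finger opening in m.
Only numpy, scipy, OpenCV 4.12 (cv2) and the standard library are available. Lean on these libraries where they do the work, as an engineer would, in place of code of your own. Each camera call takes 0.05 s, during which the arm holds its last target.

TASK

The orange polishing pad is boxed in by three tins: first stand all three tins upright on the dark slate slab, then take the pad out and lay it flat, sole down, inside the pencilled rectangle on the marble block, lengthwise along it. Only then put every tin back upright in the middle of the disc of its own colour, leaving the pad where you laid it. Do not topple a tin or move the small white finial.

Things in the scene. Friction and masses are not known exactly. Their poses are not given: they have to be found in the camera images.
- red_tin: Closed upright aluminium tin with a red lid and a red band, a plain cylinder 52 mm across and 110 mm tall, about 0.3 kg. Origin: centre of its underside; z up along the tin.
- blue_tin: Closed upright aluminium tin with a blue lid and a blue band, a plain cylinder 52 mm across and 110 mm tall, about 0.3 kg. Origin: centre of its underside; z up along the tin.
- yellow_tin: Closed upright aluminium tin with a yellow lid and a yellow band, a plain cylinder 52 mm across and 110 mm tall, about 0.3 kg. Origin: centre of its underside; z up along the tin.
- red_mark: Fixed flat red disc, 80 mm across and 3 mm thick, on the light wooden kit board (board top 12 mm above the bench); the red tin stands centred on it at the start. Origin: centre of the disc's underside, so a tin standing on it has its origin 3 mm higher.
- blue_mark: Fixed flat blue disc, 80 mm across and 3 mm thick, on the light wooden kit board (board top 12 mm above the bench); the blue tin stands centred on it at the start. Origin: centre of the disc's underside, so a tin standing on it has its origin 3 mm higher.
- yellow_mark: Fixed flat yellow disc, 80 mm across and 3 mm thick, on the light wooden kit board (board top 12 mm above the bench); the yellow tin stands centred on it at the start. Origin: centre of the disc's underside, so a tin standing on it has its origin 3 mm higher.
- pad: Orange hand polishing pad with black grooves across its top and a grey sole: a block 44 mm wide (its x), 110 mm long (its y), 38 mm high, about 0.25 kg, lying flat on the kit board in the middle of the three tins: two tins stand at its side towards the robot, the third at its far side. The marks' centres are about 80 mm from the pad's centre line, and those of the two near tins are 110 mm apart along the pad's length. Origin: centre of its underside; z up.
- marble: Fixed white marble block, 140 mm (its x) by 170 mm (its y), 60 mm high, on one side of the bench, with a rectangle pencilled in dark lines on its top, 56 mm (x) by 120 mm (y), centred on the top. Origin: centre of its underside; z up.
- slate: Fixed dark slate slab, the empty side area, on the bench side opposite the marble: 300 mm (its x) by 130 mm (its y), 10 mm thick. Origin: centre of its underside; z up.
- finial: Small loose white turned finial, 52 mm across the foot and 76 mm tall, standing on the bench between the far end of the kit board and the far end of the slab or block on the robot's right (-y) side. Not to be disturbed. Origin: centre of its underside.
Not all that is in view belongs to the job. Leave any pink or turquoise look-alike of the yellow_tin alone.

How it is judged:
On the way, in this order (a step that is already met when the one before it is completed fails the run):
1. all three tins stand upright, released, on the slate slab (x of red_tin in the frame of slate between -0.14 and 0.14 m and y of red_tin in the frame of slate between -0.055 and 0.055 m and z of red_tin in the frame of slate between 0.006 and 0.014 m and angle between each of red_tin, blue_tin, yellow_tin's own z axis and vertical below 0.1 rad and linear speed of each of red_tin, blue_tin, yellow_tin below 0.03 m/s and contact force between each of red_tin, blue_tin, yellow_tin and the fingers below 0.3 N and x of blue_tin in the frame of slate between -0.14 and 0.14 m and y of blue_tin in the frame of slate between -0.055 and 0.055 m and z of blue_tin in the frame of slate between 0.006 and 0.014 m and x of yellow_tin in the frame of slate between -0.14 and 0.14 m and y of yellow_tin in the frame of slate between -0.055 and 0.055 m and z of yellow_tin in the frame of slate between 0.006 and 0.014 m), for 0.2 s.
2. the pad lies flat in the pencilled rectangle on the marble, released, while the tins are still on the slate (all of step 1 and horizontal distance between pad and marble below 0.015 m and angle between the y axis of pad and the y axis of marble, either way round below 0.2 rad and angle between pad's own z axis and vertical below 0.1 rad and z of pad in the frame of marble between 0.056 and 0.066 m and linear speed of pad below 0.03 m/s and contact force between pad and the fingers below 0.3 N), for 0.2 s.
At the end, for the whole second after the job is handed in: Each tin upright on its own colour's disc, centred within 12 mm; the pad flat on the marble, centred in the rectangle within 15 mm and lengthwise within 0.2 rad (either way round); all released and at rest; the finial within 15 mm of its start (horizontal distance between pad and marble below 0.015 m and angle between the y axis of pad and the y axis of marble, either way round below 0.2 rad and angle between each of pad, red_tin, blue_tin, yellow_tin's own z axis and vertical below 0.1 rad and z of pad in the frame of marble between 0.056 and 0.066 m and linear speed of each of pad, red_tin, blue_tin, yellow_tin below 0.03 m/s and contact force between each of pad, red_tin, blue_tin, yellow_tin and the fingers below 0.3 N and horizontal distance between red_tin and red_mark below 0.012 m and z of red_tin in the frame of red_mark between -0.001 and 0.007 m and horizontal distance between blue_tin and blue_mark below 0.012 m and z of blue_tin in the frame of blue_mark between -0.001 and 0.007 m and horizontal distance between yellow_tin and yellow_mark below 0.012 m and z of yellow_tin in the frame of yellow_mark between -0.001 and 0.007 m and distance of finial from where it was at the start of the episode below 0.015 m); the robot touches nothing.
It fails at once if a tin is tipped over (angle between any of red_tin, blue_tin, yellow_tin's own z axis and vertical above 0.7 rad).
It fails at once if the finial is moved or toppled (distance of finial from where it was at the start of the episode above 0.015 m or angle between finial's own z axis and vertical above 0.3 rad).
It also fails if it takes over 144 s, if anything falls off the work surface, if the arm or the gripper's body presses on something with over 40 N, if the wrist force passes 120 N, or if a joint passes its speed limit or range.

## Working session

There is one attempt and no reset: what is moved stays moved. The work goes in short steps, each a Python script; the robot and the scene stay as the last script left them, time stands still between calls to the robot, and variables do not carry over. Pictures are saved under pics/ and viewed, and the job is handed in when it is done.

```bash
ls; mkdir -p pics
python3 - <<'E'
from workcell import *
import cv2,numpy as np
for n in("scene","top"):
    p,d=camera(n);cv2.imwrite(f"pics/{n}0.png",p);np.save(f"pics/{n}0.npy",d)
    i=camera_info(n);print(n,i)
print(read_time_s(),read_position(),read_eef_rot(),read_gripper_width())
E
```

```text
pics
scene {'fx': 436.5393582790278, 'fy': 436.5393582790278, 'cx': 287.43066455449906, 'cy': 214.21701095265973, 'R': array([[-0.43343668,  0.90117254, -0.00454916],
       [ 0.77185891,  0.36862574, -0.51802402],
       [-0.46515208, -0.22804192, -0.85535397]]), 't': array([ 0.2707231 , -0.46209361,  1.4347362 ])}
top {'fx': 426.42009614776606, 'fy': 426.42009614776606, 'cx': 283.7909378042731, 'cy': 206.02237844576868, 'R': array([[-0.00196755, -0.9998982 ,  0.01413204],
       [-0.99937797,  0.00146853, -0.03523524],
       [ 0.0352109 , -0.01419258, -0.99927912]]), 't': array([0.0104034 , 0.59734595, 0.83393145])}
0.1 [0.18502829 0.6227018  0.23878039] [ 0.10125906  0.69978038 -0.10225766  0.69971237] 0.08699899159737635
```

View pics/scene0.png

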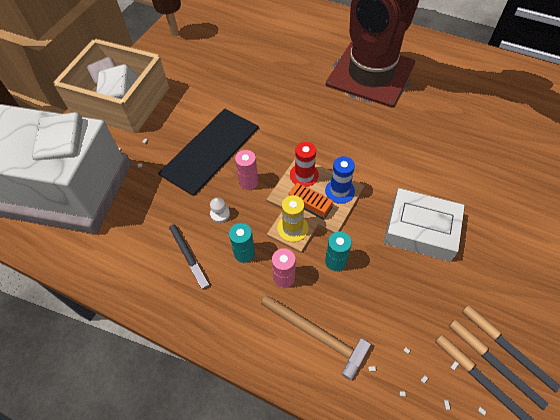

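View pics/top0.png

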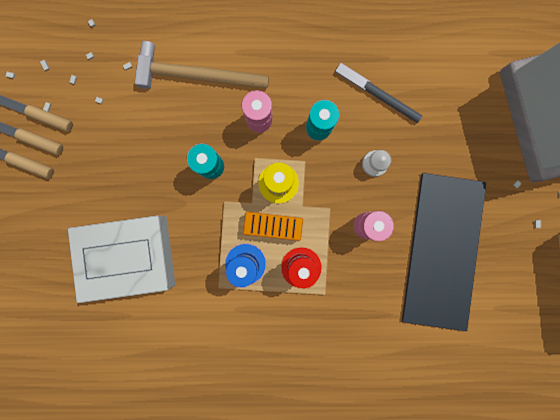

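The top view shows: yellow tin (279,180), pad (273,227), blue tin (243,268), red tin (303,270), marble (121,259), slate (444,252), finial (377,162). The pink tin at (378,226) stands between the kit and the slate. Next I'll measure all of these.

```bash
cat > h.py <<'E'
import cv2,numpy as np
from workcell import *
def cloud(n,d):
    i=camera_info(n);v,u=np.mgrid[0:420,0:560]
    c=np.stack([(u-i['cx'])/i['fx']*d,(v-i['cy'])/i['fy']*d,d],-1)
    return (c-i['t'])@i['R']   # R^T (c-t)
def masks(p):
    h=cv2.cvtColor(p,cv2.COLOR_BGR2HSV).astype(int);H,S,V=h[...,0],h[...,1],h[...,2]
    s=(S>170)&(V>60)
    return dict(red=((H<4)|(H>175))&s,blue=(H>100)&(H<125)&s,yellow=(H>23)&(H<33)&s,
      orange=(H>4)&(H<16)&(S>200)&(V>150),teal=(H>80)&(H<96)&(S>130),pink=(H>150)&(H<174)&(S>70))
def circ(P):
    c,r=cv2.minEnclosingCircle(P[:,:2].astype(np.float32)*1000);return np.round(np.array(c)/1000,4),round(r,1)
def tinlid(n,p,d,k,z0=.1,z1=.14):
    W=cloud(n,d);m=masks(p)[k]&(d>0);
    # include white dot: fit by hull on high points
    P=W[m&(W[...,2]>z0)&(W[...,2]<z1)]
    return P
E
python3 - <<'E'
from h import *
for n in("top","scene"):
    p=cv2.imread(f"pics/{n}0.png");d=np.load(f"pics/{n}0.npy");W=cloud(n,d);M=masks(p)
    print(n)
    for k in M:
        m=M[k]&(d>0)
        nl,lab=cv2.connectedComponents(m.astype(np.uint8))
        if k in('teal','pink'):
            m=m&(W[...,2]>.1)
            nl,lab=cv2.connectedComponents(m.astype(np.uint8))
            for j in range(1,nl):
                P=W[lab==j]
                if len(P)>60: print(k,circ(P),np.median(P[:,2]).round(4),len(P))
        elif k!='orange':
            z=W[...,2]
            for a,b in((.115,.14),(.008,.025)):
                P=W[m&(z>a)&(z<b)]
                print(k,len(P),circ(P),np.median(P[:,2]).round(4), 0.5*(np.percentile(P[:,:2],1,axis=0)+np.percentile(P[:,:2],99,axis=0)))
        else:
            P=W[m&(W[...,2]>.04)&(W[...,2]<.06)];r=cv2.minAreaRect(P[:,:2].astype(np.float32)*1000);print(k,r,np.median(P[:,2]))
    v=p.max(2).astype(int); z=W[...,2]
    g=cv2.cvtColor(p,cv2.COLOR_BGR2HSV)
    Y=W[...,1];X=W[...,0]
    P=W[(d>0)&(z>.055)&(z<.066)&(Y>.2)&(Y<.6)&(X>.3)&(X<.75)]
    r=cv2.minAreaRect(P[:,:2].astype(np.float32)*1000);print('marble',r,np.median(P[:,2]))
    P=W[(d>0)&(z>.005)&(z<.016)&(v<90)&(Y<-.2)&(Y>-.55)&(X>.3)&(X<.75)]
    if len(P): 
        r=cv2.minAreaRect(P[:,:2].astype(np.float32)*1000);print('slate',r,np.median(P[:,2]))
    P=W[(d>0)&(z>.02)&(z<.09)&(Y<-.1)&(Y>-.35)&(X>.55)&(X<.8)&(g[...,1]<60)&(v>120)]
    if len(P): print('finial',P.min(0),P.max(0),circ(P))
E
```

```text
top
red 626 (array([ 0.479 , -0.0214]), 26.5) 0.1249 [ 0.47980438 -0.02131847]
red 389 (array([ 0.477 , -0.0241]), 39.0) 0.0144 [ 0.48122796 -0.02415818]
blue 618 (array([0.482, 0.084]), 26.1) 0.1248 [0.48208008 0.08362612]
blue 451 (array([0.4841, 0.0858]), 39.0) 0.0144 [0.48800506 0.08562296]
yellow 619 (array([0.6422, 0.0207]), 26.4) 0.1246 [0.64226665 0.02004189]
yellow 474 (array([0.6439, 0.0208]), 40.8) 0.0141 [0.64300086 0.02045412]
orange ((557.90283203125, 37.68121337890625), (95.9075927734375, 39.56510543823242), 83.49730682373047) 0.049246850783641535
teal (array([ 0.755 , -0.0599]), 26.5) 0.1095 602
teal (array([0.6771, 0.1547]), 26.4) 0.1096 599
pink (array([0.7713, 0.0592]), 26.6) 0.1095 614
pink (array([ 0.5584, -0.1536]), 26.4) 0.1098 486
marble ((497.74652099609375, 318.21429443359375), (140.03857421875, 170.18533325195312), 7.765650272369385) 0.05932390722314102
slate ((555.1875610351562, -361.91754150390625), (221.33489990234375, 412.04461669921875), 81.56720733642578) 0.009447060957289439
finial [ 0.66261059 -0.19122906  0.04045549] [ 0.70192062 -0.15311561  0.078
[... 478 characters left out ...]
188587]
orange ((557.9857788085938, 33.505462646484375), (108.37550354003906, 43.483436584472656), 82.92696380615234) 0.049815357473173984
teal (array([ 0.7556, -0.0584]), 26.9) 0.1101 349
teal (array([0.6779, 0.1565]), 26.9) 0.1101 357
pink (array([ 0.5577, -0.1524]), 27.8) 0.1103 259
pink (array([0.7723, 0.0607]), 26.8) 0.1101 378
marble ((498.51177978515625, 321.1748046875), (142.93154907226562, 170.19183349609375), 7.709690093994141) 0.05999083600212271
slate ((546.0972900390625, -368.2337341308594), (389.7043151855469, 324.95703125), 4.681010723114014) 0.00982140710793232
finial [ 0.66475174 -0.18918831  0.02002975] [ 0.70281463 -0.15273101  0.0757442 ] (array([ 0.6844, -0.1693]), 20.0)
```

Run:
```python
from h import *
for n in("top","scene"):
    p=cv2.imread(f"pics/{n}0.png");d=np.load(f"pics/{n}0.npy");W=cloud(n,d);z=W[...,2];X=W[...,0];Y=W[...,1]
    def big(m):
        nl,l,s,c=cv2.connectedComponentsWithStats(m.astype(np.uint8));j=1+np.argmax(s[1:,4]);return l==j
    m=big((d>0)&(p.max(2)<100)&(z>.004)&(z<.02)&(Y<-.22)&(Y>-.5)&(X>.3)&(X<.75))
    m=cv2.morphologyEx(m.astype(np.uint8),cv2.MORPH_OPEN,np.ones((5,5)))>0
    P=W[m];r=cv2.minAreaRect(P[:,:2].astype(np.float32)*1000);print(n,'slate',r,cv2.boxPoints(r).round(0).tolist())
    m=big((d>0)&(z>.044)&(z<.056)&(abs(X-.558)<.06)&(abs(Y-.035)<.09))
    P=W[m];r=cv2.minAreaRect(P[:,:2].astype(np.float32)*1000);print('pad',r,len(P))
    h=cv2.cvtColor(p,cv2.COLOR_BGR2HSV)
    m=big((d>0)&(z>.004)&(z<.0145)&(h[...,1]<170)&(h[...,0]>8)&(h[...,0]<22)&(X>.4)&(X<.75)&(Y>-.1)&(Y<.2))
    P=W[m];r=cv2.minAreaRect(P[:,:2].astype(np.float32)*1000);print('board',r,len(P))
    # pencilled rect
    m=(d>0)&(z>.056)&(z<.064)&(abs(X-.498)<.06)&(abs(Y-.319)<.075)&(p.max(2)<120)
    P=W[m];r=cv2.minAreaRect(P[:,:2].astype(np.float32)*1000);print('pencil',r,len(P))
```

```text
top slate ((481.4063415527344, -305.3141784667969), (131.7861785888672, 247.08631896972656), 81.84809875488281) [[350.0, -353.0], [594.0, -388.0], [613.0, -258.0], [368.0, -223.0]]
pad ((557.9866943359375, 31.222423553466797), (110.03672790527344, 43.89973068237305), 83.5665054321289) 1345
board ((559.3312377929688, 26.36859893798828), (210.2386932373047, 260.90216064453125), 86.4599380493164) 5897
pencil ((498.4600524902344, 318.637939453125), (57.11153030395508, 123.24748992919922), 7.828310966491699) 90
scene slate ((505.23748779296875, -306.9056701660156), (134.6859588623047, 302.893798828125), 81.28892517089844) [[345.0, -351.0], [645.0, -396.0], [665.0, -263.0], [366.0, -217.0]]
pad ((558.9328002929688, 34.123046875), (109.63114929199219, 45.42340850830078), 83.61226654052734) 604
board ((573.741455078125, 73.20376586914062), (122.25978088378906, 299.70745849609375), 56.56809616088867) 1291
pencil ((498.5489807128906, 321.1427001953125), (59.63429641723633, 122.16260528564453), 7.2230072021484375) 71
```

```bash
cat >> h.py <<'E'
from scipy.spatial.transform import Rotation as Ro
def q(a):
    c,s=np.cos(a),np.sin(a)
    return Ro.from_matrix(np.array([[0,c,s],[0,s,-c],[-1,0,0]])).as_quat()
TH=np.radians(-8.4); SC=np.array([.505,-.3065]); U=np.array([np.cos(TH),np.sin(TH)])
SLOT=dict(yellow=SC+.09*U,red=SC,blue=SC-.09*U)
TIN=dict(red=np.array([.4796,-.0202]),blue=np.array([.4819,.0855]),yellow=np.array([.6423,.0214]))
ZH=.25
def st(p,z,a=None,vel=.2,mf=None):
    return move_straight([p[0],p[1],z],rot=None if a is None else q(a),vel=vel,max_force=mf)
E
python3 - <<'E'
from h import *
print(Ro.from_quat(read_eef_rot()).as_matrix().round(2))
for n,P in list(TIN.items())+list(SLOT.items())+[('pad',np.array([.5585,.0327])),('mar',np.array([.4985,.32]))]:
    for z in (.097,.25):
      for a in(-90,-45,0,45,90):
        j=ik([*P,z],q(np.radians(a)));print(n,P.round(3),z,a,None if j is None else np.round(j,2))
E
```

```text
[[-0.    0.28  0.96]
 [-0.    0.96 -0.28]
 [-1.   -0.    0.  ]]
red [ 0.48 -0.02] 0.097 -90 [-0.85  0.15  0.86  2.07 -0.13  0.98 -1.48]
red [ 0.48 -0.02] 0.097 -45 [-0.87  0.15  0.89  2.07 -0.14  0.98 -0.69]
red [ 0.48 -0.02] 0.097 0 [-0.86  0.15  0.88  2.07 -0.14  0.98  0.09]
red [ 0.48 -0.02] 0.097 45 [-0.86  0.15  0.88  2.07 -0.14  0.98  0.87]
red [ 0.48 -0.02] 0.097 90 [-0.82  0.14  0.83  2.07 -0.13  0.98  1.65]
red [ 0.48 -0.02] 0.25 -90 [-0.86 -0.08  0.79  1.88  0.06  1.32 -1.66]
red [ 0.48 -0.02] 0.25 -45 [-0.9  -0.08  0.83  1.88  0.06  1.32 -0.88]
red [ 0.48 -0.02] 0.25 0 [-0.91 -0.08  0.83  1.88  0.06  1.32 -0.1 ]
red [ 0.48 -0.02] 0.25 45 [-0.92 -0.08  0.84  1.88  0.06  1.32  0.69]
red [ 0.48 -0.02] 0.25 90 [-0.92 -0.08  0.84  1.88  0.06  1.32  1.47]
blue [0.482 0.086] 0.097 -90 [-0.9   0.15  0.69  2.04 -0.12  0.98 -1.72]
blue [0.482 0.086] 0.097 -45 [-0.9   0.15  0.69  2.04 -0.12  0.98 -0.94]
blue [0.482 0.086] 0.097 0 [-0.87  0.15  0.66  2.04 -0.11  0.98 -0.16]
blue [0.482 0.086] 0.097 45 [-0.84  0.15  0.63  2.04 -0.1   0.98  0.62]
blue [0.482 0.086] 0.097 90 [-0.81  0.15
[... 4059 characters left out ...]
.498 0.32 ] 0.097 -90 [-1.13  0.37  0.59  1.8  -0.24  1.04 -2.02]
mar [0.498 0.32 ] 0.097 -45 [-1.05  0.36  0.49  1.79 -0.19  1.04 -1.27]
mar [0.498 0.32 ] 0.097 0 [-1.02  0.35  0.46  1.79 -0.18  1.04 -0.5 ]
mar [0.498 0.32 ] 0.097 45 [-0.93  0.34  0.35  1.79 -0.13  1.04  0.25]
mar [0.498 0.32 ] 0.097 90 [-0.85  0.34  0.25  1.78 -0.09  1.03  1.  ]
mar [0.498 0.32 ] 0.25 -90 [-1.14  0.23  0.58  1.62 -0.13  1.33 -2.1 ]
mar [0.498 0.32 ] 0.25 -45 [-1.07  0.22  0.51  1.62 -0.11  1.33 -1.34]
mar [0.498 0.32 ] 0.25 0 [-1.03  0.22  0.46  1.62 -0.1   1.33 -0.56]
mar [0.498 0.32 ] 0.25 45 [-0.95  0.21  0.35  1.61 -0.08  1.33  0.2 ]
mar [0.498 0.32 ] 0.25 90 [-0.87  0.21  0.26  1.61 -0.06  1.33  0.97]
```

```bash
sed -i 's/\.09\*U/.1*U/g' h.py
cat >> h.py <<'E'
A=np.radians(-45)
def tin(src,zs,dst,zd,first=False):
    """zs,zd: height of tin underside at source/destination"""
    (goto([*src,ZH],q(A)) if first else st(src,ZH,A,.35))
    st(src,zs+.083,vel=.2)
    grip(.04,20)
    w=read_gripper_width()
    st(src,ZH,vel=.2)
    w2=read_gripper_width()
    if abs(w2-.052)>.006: print('BAD GRIP',w,w2); return False
    st(dst,ZH,A,.3)
    st(dst,zd+.083+.015,vel=.2)
    hit=st(dst,zd+.083-.003,vel=.03,mf=5)
    pz=read_position()
    print('w',w,w2,'hit',hit,'at',np.round(pz,4),'t',read_time_s())
    grip(.087); 
    st(dst,ZH,vel=.25)
    return True
E
python3 - <<'E'
from h import *
tin(TIN['yellow'],.015,SLOT['yellow'],.010,True)
for n in("scene","top"):
    p,d=camera(n);cv2.imwrite(f"pics/{n}1.png",p);np.save(f"pics/{n}1.npy",d)
    W=cloud(n,d);z=W[...,2];m=masks(p)['yellow']&(d>0)
    for a,b in((.11,.14),(.008,.025)):
        P=W[m&(z>a)&(z<b)]
        if len(P): print(n,len(P),circ(P),np.median(P[:,2]))
print(SLOT,read_time_s())
E
```

```text
w 0.05146522828752797 0.05154759760029498 hit True at [ 0.604  -0.321   0.0927] t 7.95
scene 147 (array([ 0.6043, -0.3193]), 26.9) 0.12010023769823235
scene 637 (array([ 0.6149, -0.1581]), 221.4) 0.014891102998044234
top 632 (array([ 0.6041, -0.3209]), 26.6) 0.11977743752345255
top 1280 (array([ 0.64  , -0.1666]), 227.1) 0.014208216475211304
{'yellow': array([ 0.60392723, -0.3211083 ]), 'red': array([ 0.505 , -0.3065]), 'blue': array([ 0.40607277, -0.2918917 ])} 9.7083
```

View pics/scene1.png

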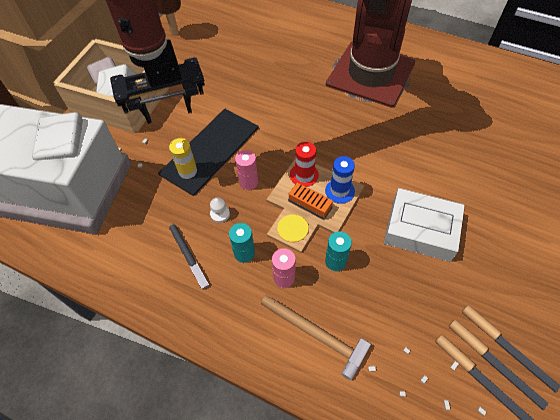

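The scene view shows the yellow tin upright on the far end of the slate at (182,158), with its disc clear at (292,228). The top camera agrees with the TCP to under 1 mm. Red and blue next.

Run:
```python
from h import *
ok=tin(TIN['red'],.015,SLOT['red'],.010) and tin(TIN['blue'],.015,SLOT['blue'],.010)
for n in("scene","top"):
    p,d=camera(n);cv2.imwrite(f"pics/{n}2.png",p);np.save(f"pics/{n}2.npy",d)
    W=cloud(n,d);z=W[...,2];Y=W[...,1]
    for k in('red','blue','yellow'):
      m=masks(p)[k]&(d>0)
      P=W[m&(z>.108)&(z<.14)&(Y<-.2)]
      if len(P): print(n,k,'lid',len(P),circ(P),np.median(P[:,2]))
      P=W[m&(z>.008)&(z<.025)&(Y>-.1)&(W[...,0]>.4)]
      if len(P): print(n,k,'disc',len(P),circ(P),P[:,:2].mean(0).round(4),np.median(P[:,2]))
    X=W[...,0]
    m=(d>0)&(z>.044)&(z<.056)&(abs(X-.558)<.06)&(abs(Y-.035)<.09)
    r=cv2.minAreaRect(W[m][:,:2].astype(np.float32)*1000);print('pad',r)
print(SLOT,read_time_s())
```

```text
w 0.051772830611749907 0.05178612774338831 hit True at [ 0.5049 -0.3062  0.0925] t 15.7833
w 0.051277964974054936 0.05156106144917792 hit True at [ 0.4061 -0.2914  0.0925] t 24.0917
scene red lid 244 (array([ 0.5046, -0.3044]), 27.9) 0.11985870114232298
scene red disc 504 (array([ 0.4757, -0.0229]), 41.2) [ 0.4747 -0.0218] 0.014878924270109832
scene blue lid 221 (array([ 0.4051, -0.2885]), 28.0) 0.11968979443848513
scene blue disc 553 (array([0.4834, 0.0885]), 40.2) [0.4832 0.0885] 0.014700849168680776
scene yellow lid 197 (array([ 0.6032, -0.3193]), 26.2) 0.12045010527420756
scene yellow disc 644 (array([0.6426, 0.022 ]), 40.2) [0.6423 0.0229] 0.014957419438374815
pad ((558.4495239257812, 33.941993713378906), (110.19886779785156, 46.47368621826172), 83.44200134277344)
top red lid 655 (array([ 0.5046, -0.3072]), 26.5) 0.11977148432013644
top red disc 1229 (array([ 0.4767, -0.0238]), 39.2) [ 0.4772 -0.0237] 0.014346419426213562
top blue lid 671 (array([ 0.4057, -0.2919]), 26.9) 0.11970052580262565
top blue disc 1232 (array([0.484 , 0.0856]), 39.2) [0.4842 0.0855] 0.01432160089272615
top yellow lid 670 (array([ 0.6042, -0.3212]), 27.0) 0.11971605293203436
top yellow disc 1274 (array([0.6432, 0.0207]), 40.2) [0.643  0.0208] 0.014186021167080624
pad ((557.9910278320312, 31.254512786865234), (109.83929443359375, 43.86491012573242), 83.59237670898438)
{'yellow': array([ 0.60392723, -0.3211083 ]), 'red': array([ 0.505 , -0.3065]), 'blue': array([ 0.40607277, -0.2918917 ])} 25.85
```

View pics/top2.png

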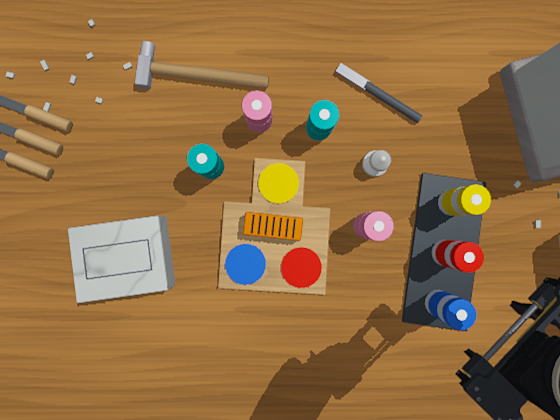

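All three tins stand on the slate at (470,200), (462,257) and (456,312), and the pad is free at (273,226). Next is the pad.

Run:
```python
from h import *
a1,a2=np.radians(-6.4),np.radians(7.7)
P=np.array([.558,.0318]);M=np.array([.4983,.3193])
st(SLOT['blue']+[.05,.1],ZH,A,.3)
st(P,.2,a1,.35); st(P,.034,vel=.2)
grip(.035,30);w=read_gripper_width()
st(P,.17,vel=.2);print(w,read_gripper_width())
if abs(read_gripper_width()-.044)<.005:
    st(M,.17,a2,.25); st(M,.097,vel=.15)
    h=st(M,.079,vel=.03,mf=5);print(h,read_position(),read_time_s())
    grip(.087); st(M,ZH,vel=.25); st([.5,.1],ZH,A,.35)
for n in("scene","top"):
    p,d=camera(n);cv2.imwrite(f"pics/{n}3.png",p);np.save(f"pics/{n}3.npy",d)
    W=cloud(n,d);z=W[...,2];Y=W[...,1];X=W[...,0]
    m=(d>0)&(z>.09)&(z<.105)&(abs(X-.498)<.08)&(abs(Y-.32)<.09)
    if m.any(): r=cv2.minAreaRect(W[m][:,:2].astype(np.float32)*1000);print('pad',r,np.median(W[m][:,2]))
```

```text
0.04397972415095619 0.043796784164336376
True [0.49822077 0.31944844 0.08170665] 32.325
pad ((499.819091796875, 320.78424072265625), (47.32163619995117, 110.0852279663086), 8.35715103149414) 0.09798224672516732
pad ((506.33050537109375, 319.0892333984375), (29.040586471557617, 109.9543228149414), 8.037035942077637) 0.0973721248912755
```

View pics/scene3.png

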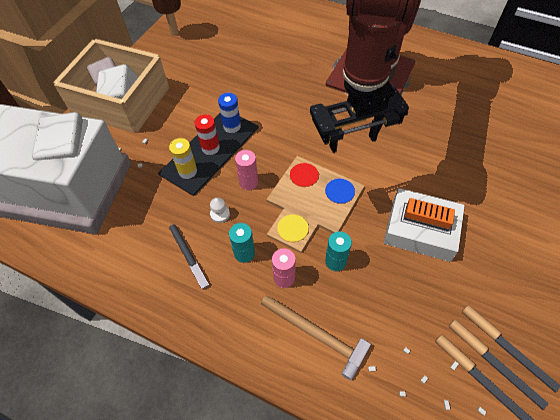

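The pad lies flat at (430,215) inside the pencilled rectangle, about 1.5 mm off centre, and the three tins are still upright on the slate. Now the tins go back.

Run:
```python
from h import *
D=dict(yellow=np.array([.643,.0212]),red=np.array([.477,-.0233]),blue=np.array([.484,.0865]))
for k in('yellow','red','blue'):
    if not tin(SLOT[k],.010,D[k],.015): break
st([.45,-.2],ZH+.05,A,.35)
for n in("scene","top"):
    p,d=camera(n);cv2.imwrite(f"pics/{n}4.png",p)
    W=cloud(n,d);z=W[...,2];X,Y=W[...,0],W[...,1]
    for k in('red','blue','yellow'):
      P=W[masks(p)[k]&(d>0)&(z>.115)&(z<.14)]
      if len(P): print(n,k,circ(P),np.median(P[:,2]))
    m=(d>0)&(z>.09)&(z<.105)&(abs(X-.498)<.08)&(abs(Y-.32)<.09)
    if m.any(): print(cv2.minAreaRect(W[m][:,:2].astype(np.float32)*1000),np.median(W[m][:,2]))
    h=cv2.cvtColor(p,cv2.COLOR_BGR2HSV)
    P=W[(d>0)&(z>.02)&(z<.09)&(Y<-.1)&(Y>-.35)&(X>.6)&(X<.8)&(h[...,1]<60)&(h[...,2]>120)]
    if len(P): print('finial',circ(P))
print(read_time_s(),np.round(read_position(),3))
```

```text
w 0.05142948516597104 0.051841065259709086 hit True at [0.643  0.0214 0.0976] t 42.0333
w 0.05170141043933854 0.051779083875485084 hit True at [ 0.4769 -0.0229  0.0975] t 49.9833Traceback (most recent call last):
  File "<stdin>", line 4, in <module>
  File "h.py", line 33, in tin
    st(src,zs+.083,vel=.2)
    ~~^^^^^^^^^^^^^^^^^^^^
  File "h.py", line 28, in st
    return move_straight([p[0],p[1],z],rot=None if a is None else q(a),vel=vel,max_force=mf)
workcell.PlanningError: the arm cannot follow that straight line within its joint ranges
```

Run:
```python
from h import *
print(np.round(read_joint_positions(),3),np.round(read_position(),4),read_time_s())
for a in(-135,-90,-45,0,45,90,135):
  for z in(.093,.17,.25):
    j=ik([*SLOT['blue'],z],q(np.radians(a)));print(a,z,None if j is None else np.round(j,2))
```

```text
[-0.975 -0.261  1.36   1.85   0.262  1.356 -0.463] [ 0.4062 -0.2905  0.2495] 52.5583
-135 0.093 [-0.52  0.36  1.24  2.03 -0.4   1.02 -1.44]
-135 0.17 [-0.6   0.14  1.24  1.95 -0.14  1.15 -1.66]
-135 0.25 [-0.84 -0.11  1.33  1.85  0.11  1.32 -1.89]
-90 0.093 [-0.37  0.26  1.03  2.03 -0.26  0.99 -0.78]
-90 0.17 [-0.6   0.14  1.24  1.95 -0.14  1.15 -0.88]
-90 0.25 [-0.82 -0.1   1.32  1.85  0.1   1.32 -1.1 ]
-45 0.093 [-0.37  0.26  1.03  2.03 -0.26  0.99  0.  ]
-45 0.17 [-0.6   0.14  1.24  1.95 -0.14  1.15 -0.09]
-45 0.25 [-0.97 -0.26  1.36  1.85  0.26  1.36 -0.46]
0 0.093 [-0.03  0.18  0.62  2.02 -0.13  0.98  0.65]
0 0.17 [-0.05  0.07  0.61  1.94 -0.05  1.14  0.58]
0 0.25 [-0.65 -0.05  1.18  1.85  0.05  1.31  0.52]
45 0.093 [ 0.67  0.17 -0.15  1.99  0.03  0.98  1.29]
45 0.17 [ 0.68  0.09 -0.15  1.91  0.01  1.15  1.31]
45 0.25 [-0.65 -0.05  1.18  1.85  0.05  1.31  1.3 ]
90 0.093 [ 1.35  0.28 -0.91  1.96  0.26  1.02  1.89]
90 0.17 [ 1.39  0.17 -0.92  1.88  0.15  1.16  1.99]
90 0.25 [ 1.42  0.09 -0.93  1.77  0.08  1.32  2.05]
135 0.093 [ 1.49  0.35 -1.09  1.95  0.36  1.05  2.6 ]
135 0.17 None
135 0.25 None
```

Run:
```python
from h import *
set_joints([-0.44,0.01,.99,1.82,-.01,1.31,-.23])
print(np.round(read_position(),4),read_time_s())
D=dict(blue=np.array([.484,.0862]))
st(SLOT['blue'],ZH,A,.1)
tin(SLOT['blue'],.010,D['blue'],.015)
print(np.round(read_joint_positions(),2))
set_joints([-1.381, 0.333, 0.04, 1.465, -0.013, 1.343, -0.059])
for n in("scene","top"):
    p,d=camera(n);cv2.imwrite(f"pics/{n}4.png",p)
    W=cloud(n,d);z=W[...,2];X,Y=W[...,0],W[...,1]
    for k in('red','blue','yellow'):
      P=W[masks(p)[k]&(d>0)&(z>.115)&(z<.14)]
      if len(P): print(n,k,circ(P),np.median(P[:,2]))
    m=(d>0)&(z>.09)&(z<.105)&(abs(X-.498)<.08)&(abs(Y-.32)<.09)
    if m.any(): print(cv2.minAreaRect(W[m][:,:2].astype(np.float32)*1000),np.median(W[m][:,2]))
    h=cv2.cvtColor(p,cv2.COLOR_BGR2HSV)
    P=W[(d>0)&(z>.02)&(z<.09)&(Y<-.1)&(Y>-.35)&(X>.6)&(X<.8)&(h[...,1]<60)&(h[...,2]>120)]
    if len(P): print('finial',circ(P))
print(read_time_s(),np.round(read_position(),3))
```

```text
[ 0.4185 -0.2928  0.2525] 53.3083
w 0.05144968496538664 0.051781852728072904 hit True at [0.4839 0.0865 0.0976] t 59.175
[-0.78 -0.02  0.52  1.85  0.01  1.31 -1.05]
scene red (array([ 0.4766, -0.0211]), 27.6) 0.12519323161766446
scene blue (array([0.4841, 0.0882]), 27.2) 0.12513328103796212
scene yellow (array([0.6432, 0.0228]), 27.0) 0.1253560149087389
((499.5080871582031, 320.73944091796875), (46.368324279785156, 109.9343032836914), 7.808377742767334) 0.09762400667059372
finial (array([ 0.6836, -0.1706]), 20.0)
top red (array([ 0.4771, -0.0242]), 26.2) 0.12482277669715937
top blue (array([0.4842, 0.085 ]), 26.3) 0.12470172856171659
top yellow (array([0.6428, 0.0207]), 26.3) 0.12466239618194075
((498.76055908203125, 317.8359069824219), (43.95187759399414, 109.99282836914062), 7.6315507888793945) 0.0973455042801247
finial (array([ 0.6824, -0.1725]), 20.5)
63.1083 [0.187 0.623 0.24 ]
```

```bash
python3 -c "
import cv2
cv2.imwrite('pics/both4.png',cv2.resize(cv2.hconcat([cv2.imread('pics/top4.png')[60:320,40:500],cv2.imread('pics/scene4.png')[60:320,100:560]]),(800,226)))"
```

```text
(no output)
```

View pics/both4.png

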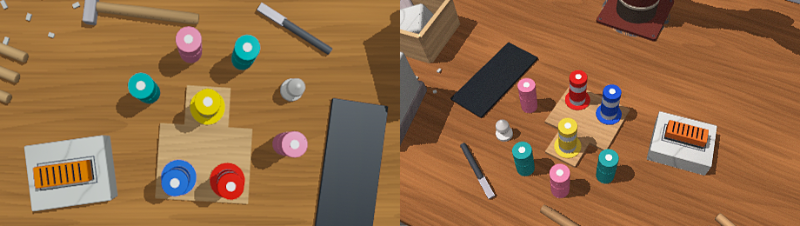

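The tins stand on their own discs (within about 1 mm per camera), the pad is in the rectangle and the finial hasn't moved. I'm handing in.

Run:
```python
from workcell import *
hold(.3); print(close_job(), read_time_s())
```

```text
the job is handed in; nothing more can be done
the job is handed in; nothing more can be done
```

I stood all three tins on the slate, moved the pad into the pencilled rectangle on the marble, put each tin back on its own disc, and handed the job in at about 63 s of the 144 s. No verdict is reported, so the results below are my own last camera checks.

- **Tins:** each is upright and within about 2 mm of its disc centre in both cameras. Lid heights read about 125 mm, as they should on the discs.
- **Pad:** it lies flat, within about 1.5 mm of the centre and within about 0.01 rad of lengthwise.
- **Finial:** it moved less than 2 mm between the first and last pictures, which is within the measuring error.
- **Disagreement:** the two cameras differ by 2–3 mm in y throughout. The top camera matched the arm's own position better (within about 1 mm), so I used it for the placings.
- **One planning failure:** the arm refused the straight descent to the blue tin because joint 3 was near its limit. Nothing moved; I changed the arm's posture and carried on.

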